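# Sort tested battery packs and lift the carry caddy for hand-over

## Robot

A 6-joint arm with a two-finger parallel gripper is mounted at the origin on the work surface. World frame = base frame: x ahead of the robot, y to its left, z up, the work surface at z = 0. Lengths are in m, angles in rad, forces in N, time in s.
With the tool pointing down it reaches from about 0.35 to 0.725 m from the base axis. Payload 4.3 kg.
Tool frame: the origin (TCP) lies between the finger pads, 19 mm behind the fingertips; this is the grasp point; z points along the fingers, y is the line along which they close (so a half turn about z gives the same grasp; the last joint's range is limited). The gripper opens to 85 mm and grips with 20 to 120 N. Pads are 22 mm wide; open, the fingers measure 114 mm over their backs; the gripper's body (76 mm by 85 mm) begins 54 mm behind the grasp point. The pads swing forward as they close: fully open they stand 13 mm farther back than shut.
Start: joints at [1.075, 0.377, 0.081, 1.274, 0, 1.46], TCP at [0.216, 0.533, 0.25] pointing down, gripper open.
Joint ranges: [-2.72, 2.72], [-0.84, 1.66], [-1.02, 1.22], [-1.77, 2.12], [-1.37, 1.28], [-3.14, 3.14]. Speed limits (rad/s): [2.57, 2.57, 3.14, 3.14, 3.14, 3.14].

## Interface

Orientations are given as a unit quaternion [w, x, y, z].
In Python, from rig import arm gives the robot as it stands.
- The arm moves only by the shell command python3 drive.py 'ROWS' [FORCE]. ROWS is a JSON list of rows, 1 to 20 of them, each of 7 numbers: dx, dy, dz in shares of the most that a row can go, 1 being 50 mm, then a rotation vector rx, ry, rz in units of 0.25 rad, then the finger opening in m; each row shifts and turns the commanded pose from where the row before left it, along the tool's axes as they then stand; what a row does not reach is not made up. A row lasts 1/10 s, in which the tool goes at most 0.05 m and 0.15 rad, less where a joint would pass 70% of its speed; a pose out of reach is approached as far as the arm can. The fingers move at their own pace and stop on an object; FORCE is the grip in N (left out, the last holds). Time passes only in rows, so rows that do not move let the fingers close. It prints the time, the measured TCP pose, the force, the opening and the grip force at its end. Input that does not fit is refused with a message, and nothing moves.
- arm.get_obs(): the state, without advancing time (a new reading comes with each control period).
- arm.camera(name): name is "scene" or "top" or "wrist"; returns the picture (400x640x3 uint8, red, green, blue); there is no depth.
- arm.calibration(name): a dict with "mtx" (3x3 intrinsics, pixels), "view" (4x4, takes a point from world to camera coordinates); the wrist camera has in their place "tool_from_camera" (4x4, takes a point from camera to tool coordinates, whose origin is the TCP and whose axes are the flange's). Camera axes: x right, y up, looking along -z (the intrinsics and any distortion apply to the point x, -y, -z); pixel columns grow to the right and rows downward; lengths in m; the calibration is good to about 2 mm. The wrist camera is an equidistant fisheye: a pixel r from the principal point sees the ray r / f radians off the axis. A picture is of the moment at which its call begins: read the wrist's pose just before it. calibration takes no time and is no camera call.
- arm.sign_off(): hands the job in; it is judged then, once.
The state is a dict: "t": time; "joint_positions": joint angles; "dq": joint speeds; "tau": joint torques, N m; "position": TCP position; "eef_rot": TCP orientation; "force": force on the tool from outside, world axes, zero at the start; "torque": the same for the moment, N m; "finger_gap": finger opening in m; "grip_force": force on a finger pad.
Only numpy, scipy, OpenCV 4.12 (cv2) and the standard library are available. Lean on these libraries where they do the work, as an engineer would, in place of code of your own. Each camera call takes 0.05 s, during which the arm holds its last target. There are 200 camera calls.

## Task

The three battery packs lying loose on the blue mat have just been tested: put the green-capped ones into the grey carry caddy and the red-capped one into the red rework bin, setting them down inside rather than letting them drop. Then take the caddy by its black handle, lift it about 10 cm off the mat, and hold it still and level with everything in it, never tipping it; finish while still holding it up, and leave everything else on the bench where it is.

Things in the scene. Friction and masses are not known exactly. Their poses are not given: they have to be found in the camera images.
- green_1: battery pack lying on its broad side, 72 long (own x) x 26 wide (own y) x 24 high (own z), about 80 g; black with a green terminal cap over the last 20 mm at its +x end. Origin: centre of its underside. Starts lying loose on the blue mat, length within about 40 degrees of world x, waiting to be sorted.
- green_2: battery pack lying on its broad side, 72 long (own x) x 26 wide (own y) x 24 high (own z), about 80 g; black with a green terminal cap over the last 20 mm at its +x end. Origin: centre of its underside. Starts lying loose on the blue mat, length within about 40 degrees of world x, waiting to be sorted.
- red_1: battery pack lying on its broad side, 72 long (own x) x 26 wide (own y) x 24 high (own z), about 80 g; black with a red terminal cap over the last 20 mm at its +x end. Origin: centre of its underside. Starts lying loose on the blue mat, length within about 40 degrees of world x, waiting to be sorted.
- green_in: battery pack lying on its broad side, 72 long (own x) x 26 wide (own y) x 24 high (own z), about 80 g; black with a green terminal cap over the last 20 mm at its +x end. Origin: centre of its underside. Already in the caddy: it lies across the +x end of the caddy's +y compartment, about x = 72, y = 62 mm in the caddy's frame. Stays there.
- red_in: battery pack lying on its broad side, 72 long (own x) x 26 wide (own y) x 24 high (own z), about 80 g; black with a red terminal cap over the last 20 mm at its +x end. Origin: centre of its underside. Already in the rework bin, lying along the bin's x at about y = +66 mm in the bin's frame. Stays there.
- caddy: loose grey carry caddy, 0.3 to 0.55 kg empty, 200 (own x) x 250 (own y) mm, on the mat left or right of the loose packs, turned up to 17 degrees. Floor 4, walls 4 thick, 42 high. A 6 mm partition along own x at y = 0, 37 high, makes two compartments, each 192 x 118 inside, centred at y = -62 and +62; the black handle stands over it. Own z up; origin: centre of its underside.
- caddy_handle (a point): middle of the caddy's black grip bar, over the caddy's centre, 79 mm above its underside. The bar is 140 long (own x), 20 wide (own y, grip across this), 18 high (70 to 88 mm above the caddy's underside); two 14 mm uprights carry it at x = -63 and +63; under it an open hand slot from 37 to 70 mm.
- rework_bin: red picking bin, fixed, 170 (own x) x 200 (own y) mm, 60 high, floor 4 thick, walls 5 thick; its front wall (at -x, towards the robot) and the first 45 mm of its sides are only 36 high. Own z up; origin: centre of its underside. It starts on the other side of the loose packs from the caddy.
- mat: blue bench mat, fixed, 560 x 1000 x 2 mm, flat on the bench; origin: centre of its underside. Packs, caddy and bin stand on its top face, 2 mm above the bench.
- scope_1: finished hand-held video scope lying at the back of the mat, about 200 long, 48 wide, 29 high: black handle, silver screen head. Origin: underside, near its middle. Leave alone.
- scope_2: second scope, as scope_1, behind it. Leave alone.
- screwdriver: yellow-handled screwdriver lying at the back of the mat, 170 long. Leave alone.
- bottle: white dispenser bottle with blue cap, 52 across, 130 high, standing at the back of the mat. Origin: centre of its underside. Leave alone.
- meter: yellow hand-held meter lying on the bench at the far left, 150 x 75 x 42. Origin: centre of its underside. Leave alone.

How it is judged:
By the outcome, as a careful person would: the job done as asked, in the order asked, and still so for the second after the job is handed in, while the arm keeps its last pose, push and grip.
It also fails if it takes over 72 s, if anything falls off the work surface, if the arm or the gripper's body presses on something with over 40 N, if the wrist force passes 120 N, or if a joint passes its speed limit or range.

## Working session

There is one attempt and no reset: what is moved stays moved. The work goes in short steps, Python scripts to look and compute and a shell command to move; the robot and the scene stay as the last step left them, time stands still between calls to the robot, and variables do not carry over. Pictures are saved under pics/ and viewed, at most 10 in all, crops included, and the job is handed in when it is done.

```bash
ls; mkdir -p pics
python3 - <<'E'
from rig import arm
import cv2,json
for n in("top","scene"):
    im=arm.camera(n); cv2.imwrite(f"pics/{n}0.png",im[:,:,::-1])
    c=arm.calibration(n); print(n,{k:(v.tolist() if hasattr(v,'tolist') else v) for k,v in c.items()})
c=arm.calibration("wrist");print(c)
o=arm.get_obs();print(o)
E
```

```text
drive.py
pics
rig.py
top {'mtx': [[409.20891912937964, 0.0, 316.2256259451243], [0.0, 409.20891912937964, 197.0301506804019], [0.0, 0.0, 1.0]], 'view': [[-0.016912005957729726, -0.999778562589894, -0.012522373583755055, 0.16785193744713375], [0.9954751795648585, -0.018007806940496328, 0.0932999772749509, -0.6503451271427357], [-0.09350481765555321, -0.010887822320336788, 0.9955592922575343, -1.1650815249750996], [0.0, 0.0, 0.0, 1.0]]}
scene {'mtx': [[378.5817396024712, 0.0, 314.14444600129605], [0.0, 378.5817396024712, 197.38917652208025], [0.0, 0.0, 1.0]], 'view': [[-0.4519011334514382, 0.8919690942807411, 0.013285346563029671, 0.13749812700016242], [-0.7070432546451166, -0.3672130678758975, 0.6043545307532757, 0.44722000179136684], [0.5439441162896662, 0.2637151827809046, 0.79660473305441, -1.4731135411882046], [0.0, 0.0, 0.0, 1.0]]}
{'mtx': array([[309.70691629,   0.        , 316.76567778],
       [  0.        , 309.70691629, 198.74297096],
       [  0.        ,   0.        ,   1.        ]]), 'tool_from_camera': array([[ 8.26319567e-04,  9.60124683e-01,  2.79570938e-01,
         7
[... 253 characters left out ...]
 1.00000000e+00]])}
{'t': 0.1, 'joint_positions': array([1.07469484e+00, 3.77997980e-01, 7.97547628e-02, 1.27443545e+00,
       7.07649587e-06, 1.46051590e+00]), 'dq': array([-0.00090251, -0.00385921,  0.00201622, -0.00085902, -0.00159323,
        0.00144239]), 'tau': array([ 9.32625881e-04, -4.64692891e+01,  2.70582497e+01,  1.20016708e-02,
       -1.39854687e-04, -1.59860417e-05]), 'position': array([0.21609191, 0.53223248, 0.24914792]), 'eef_rot': array([-2.84379035e-04,  1.91716162e-01,  9.81449962e-01, -8.97184713e-04]), 'force': array([ 0.55466269, -0.07328706, -0.67402135]), 'torque': array([ 0.01636369,  0.03998339, -0.00052739]), 'grip_force': 0.0, 'finger_gap': 0.08546544919446027}
```

View pics/top0.png

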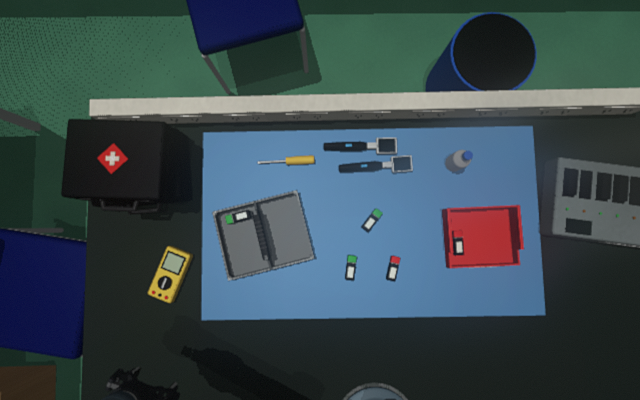

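View pics/scene0.png

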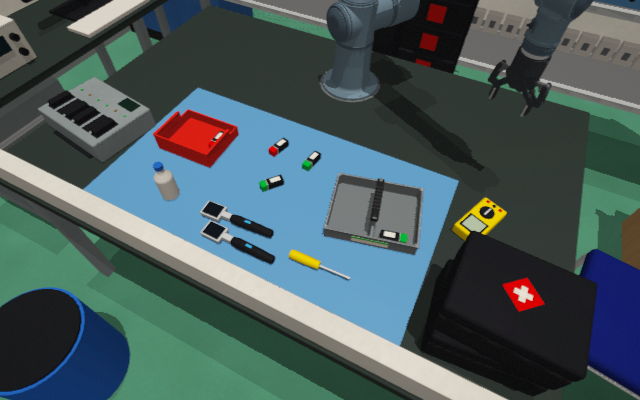

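The top view shows loose greens at (372,220) and (351,268), red at (393,268), the caddy on the left at about (265,235) and the bin on the right at about (482,237). Next I'll measure them.

```bash
cat > h.py <<'E'
import numpy as np,cv2
from rig import arm
from scipy.spatial.transform import Rotation as R
def obs():
    o=arm.get_obs(); q=o["eef_rot"]; return o,R.from_quat([q[1],q[2],q[3],q[0]]).as_matrix()
def shot(name,save=None):
    o,Rm=obs(); im=arm.camera(name)
    if save: cv2.imwrite(f"pics/{save}.png",im[:,:,::-1])
    return im,(o["position"],Rm)
def cast(name,px,z,pose=None):
    """pixels Nx2 -> world points on plane z"""
    c=arm.calibration(name); K=c["mtx"]; px=np.atleast_2d(np.asarray(px,float))
    n=(px-K[:2,2])/[K[0,0],K[1,1]]
    if name=="wrist":
        r=np.linalg.norm(n,axis=1,keepdims=True)+1e-12
        d=np.hstack([n/r*np.sin(r),np.cos(r)])*[1,-1,-1]
        T=c["tool_from_camera"]; p,Rm=pose
        D=d@T[:3,:3].T@Rm.T; o=p+Rm@T[:3,3]
    else:
        d=np.hstack([n,np.ones((len(n),1))])*[1,-1,-1]
        V=c["view"]; D=d@V[:3,:3]; o=-V[:3,:3].T@V[:3,3]
    return o+D*((z-o[2])/D[:,2])[:,None]
def mask(im,col):
    h,s,v=[x.astype(int) for x in cv2.split(cv2.cvtColor(im,cv2.COLOR_RGB2HSV))]
    if col=="green": m=(h>40)&(h<85)&(s>120)&(v>50)
    if col=="red": m=((h<8)|(h>172))&(s>140)&(v>60)
    if col=="mat": m=(h>95)&(h<115)&(s>90)
    return m.astype(np.uint8)
def go(pos,yaw):
    """tool-axis shift and rz to take the tool (pointing down) to pos with tool y along yaw deg (mod 180)"""
    o,Rm=obs(); d=Rm.T@(np.asarray(pos)-o["position"])
    a=np.degrees(np.arctan2(Rm[1,1],Rm[0,1])); e=(yaw-a+90)%180-90
    print("shift",d.round(4),"rz",round(-np.radians(e),4),"j1,j6",o["joint_positions"][[0,5]].round(2),"tilt",Rm[:2,2].round(4),"pos",o["position"].round(4),"yyaw",round(a,1))
E
python3 - <<'E'
from h import *
im,_=shot("top")
nm=1-mask(im,"mat")
n,l,st,ce=cv2.connectedComponentsWithStats(nm)
for i in range(1,n):
    if 60<st[i,4]<12000:
        pts=np.argwhere(l==i)[:,::-1]; ctr=ce[i]
        W=cast("top",pts,0.026); r=cv2.minAreaRect((W[:,:2]*1000).astype(np.float32))
        c=cv2.approxPolyDP(cv2.convexHull(pts.astype(np.int32)),5,True)[:,0]
        print(st[i],ctr.round(0),"rect@26mm",np.round(r[0]),np.round(r[1]),round(r[2],1),
         {k:(mask(im,k)[l==i].sum()) for k in("green","red")}, c.tolist() if st[i,4]>1500 else "")
        for k in("green","red"):
            g=np.argwhere((l==i)&(mask(im,k)>0))
            if 5<len(g)<1000: print("  ",k,cast("top",g.mean(0)[::-1],0.026)[0].round(3))
E
```

```text
[324 137  74  17 675] [368. 145.] rect@26mm [806.  23.] [216.  48.] 88.9 {'green': np.uint64(0), 'red': np.uint64(0)} 
[445 149  26  23 363] [456. 161.] rect@26mm [ 754. -260.] [53. 74.] 25.5 {'green': np.uint64(0), 'red': np.uint64(0)} 
[257 155  58  10 362] [293. 160.] rect@26mm [767. 246.] [169.  27.] 88.9 {'green': np.uint64(0), 'red': np.uint64(0)} 
[381 155  32  18 264] [397. 164.] rect@26mm [748. -82.] [50. 92.] 3.4 {'green': np.uint64(0), 'red': np.uint64(0)} 
[340 164  20   5  63] [350. 166.] rect@26mm [744.  57.] [10. 57.] 3.7 {'green': np.uint64(0), 'red': np.uint64(0)} 
[ 212  190  102   91 6351] [263. 235.] rect@26mm [547. 315.] [209. 259.] 13.5 {'green': np.uint64(47), 'red': np.uint64(0)} [[313, 258], [228, 280], [212, 212], [296, 190]]
   green [0.593 0.414 0.026]
[ 442  204   82   65 4799] [483. 236.] rect@26mm [ 531. -325.] [179. 229.] 1.5 {'green': np.uint64(0), 'red': np.uint64(4094)} [[520, 264], [447, 267], [442, 209], [519, 204]]
[372 208  11  11  74] [377. 213.] rect@26mm [603. -19.] [26. 24.] 51.7 {'green': np.uint64(46), 'red': np.uint64(0)} 
   green [ 0.605 -0.021  0.026]
[363 217  13  13 100] [369. 223.] rect@26mm [575.   4.] [22. 39.] 51.7 {'green': np.uint64(0), 'red': np.uint64(0)} 
[346 255  11  24 201] [351. 266.] rect@26mm [450.  60.] [27. 67.] 84.8 {'green': np.uint64(56), 'red': np.uint64(0)} 
   green [0.474 0.058 0.026]
[388 255  13  25 201] [393. 267.] rect@26mm [447. -61.] [29. 68.] 73.9 {'green': np.uint64(0), 'red': np.uint64(50)} 
   red [ 0.47  -0.067  0.026]
```

Run:
```python
from h import *
go([0.48,0.31,0.30],100)
```

```text
shift [-0.3281 -0.1068 -0.0506] rz -0.5603 j1,j6 [1.07 1.46] tilt [-0.0007 -0.0013] pos [0.2161 0.5323 0.2493] yyaw 67.9
```

Units first: shifts go in shares of 50 mm and turns go in units of 0.25 rad. So -0.04 m is -0.8, -0.013 m is -0.26, -0.14 rad is -0.56.

```bash
python3 drive.py '[[-0.8, -0.26, -0.14, 0, 0, 0, 0.085], [-0.8, -0.26, -0.14, 0, 0, 0, 0.085], [-0.8, -0.26, -0.14, 0, 0, 0, 0.085], [-0.8, -0.26, -0.14, 0, 0, 0, 0.085], [-0.8, -0.26, -0.14, 0, 0, 0, 0.085], [-0.8, -0.26, -0.14, 0, 0, 0, 0.085], [-0.8, -0.26, -0.14, 0, 0, 0, 0.085], [-0.8, -0.26, -0.14, 0, 0, 0, 0.085], [0, 0, 0, 0, 0, -0.56, 0.085], [0, 0, 0, 0, 0, -0.56, 0.085], [0, 0, 0, 0, 0, -0.56, 0.085], [0, 0, 0, 0, 0, -0.56, 0.085], [0, 0, 0, 0, 0, 0, 0.085], [0, 0, 0, 0, 0, 0, 0.085]]'
python3 - <<'E'
from h import *
shot("wrist","w1"); go([0.42,0.0,0.30],90)
E
```

```text
t: 1.55
position: [0.4736, 0.3159, 0.3058]
eef_rot: [-0.0, -0.086, 0.996, -0.0]
force: [-0.5, -0.8, 0.1]
finger_gap: 0.085
grip_force: 0.0
shift [ 0.1068 -0.3022  0.0059] rz 0.1718 j1,j6 [0.48 0.31] tilt [-0.0004 -0.0001] pos [0.4736 0.316  0.3058] yyaw 99.8
```

View pics/w1.png

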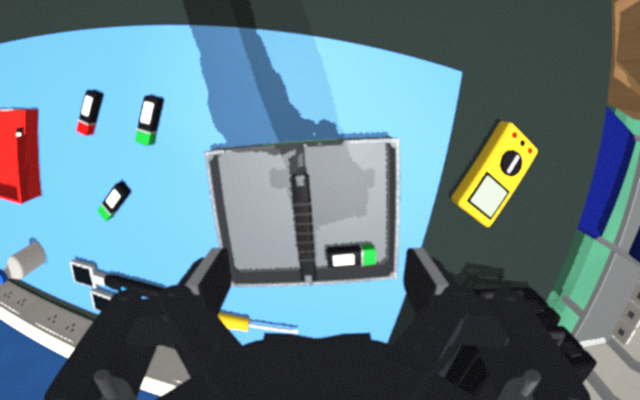

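The wrist view shows the caddy's rim corners at about (207,152), (398,137), (397,279) and (230,284), with the handle running (300,172) to (308,270). I'll cast the corners and go on to the packs.

```bash
python3 - <<'E'
from h import *
p=obs(); pose=(p[0]["position"],p[1])
c=cast("wrist",[(207,152),(398,137),(397,279),(230,284)],0.044,pose); print(c.round(3), c.mean(0))
for i in range(4):
    e=c[(i+1)%4]-c[i]; print(np.linalg.norm(e),np.degrees(np.arctan2(e[1],e[0])))
print(cast("wrist",[(300,172),(308,268)],0.09,pose))
c=cast("top",[[314,257],[231,279],[214,211],[296,192]],0.044);print(c.round(3),c.mean(0))
for i in range(4):
    e=c[(i+1)%4]-c[i]; print(np.linalg.norm(e),np.degrees(np.arctan2(e[1],e[0])))
E
python3 drive.py '[[0.44, -1, 0, 0, 0, 0, 0.06], [0.44, -1, 0, 0, 0, 0, 0.06], [0.44, -1, 0, 0, 0, 0, 0.06], [0.44, -1, 0, 0, 0, 0, 0.06], [0.44, -1, 0, 0, 0, 0, 0.06], [0, -1, 0, 0, 0, 0, 0.06], [0, 0, 0, 0, 0, 0.56, 0.06], [0, 0, 0, 0, 0, 0.12, 0.06], [0, 0, 0, 0, 0, 0, 0.06]]'
python3 - <<'E'
from h import *
shot("wrist","w2")
E
```

```text
[[0.476 0.171 0.044]
 [0.415 0.411 0.044]
 [0.615 0.461 0.044]
 [0.667 0.218 0.044]] [0.54328862 0.31545649 0.044     ]
0.24757560240237286 104.09944350263122
0.20587318526758455 14.128544659266367
0.24867216001454498 -77.92577280352876
0.197087026390171 -166.14378653823164
[[0.47304239 0.29722779 0.09      ]
 [0.59106913 0.3257869  0.09      ]]
[[0.48  0.166 0.044]
 [0.422 0.403 0.044]
 [0.617 0.453 0.044]
 [0.668 0.215 0.044]] [0.5466787  0.30896928 0.044     ]
0.24437801727113687 103.78015092739584
0.20101932368853492 14.34525722680621
0.24342930509803237 -77.92119590868707
0.19380601601739456 -165.32148505870205
t: 2.5
position: [0.4228, 0.0234, 0.3061]
eef_rot: [0.0, -0.001, 1.0, 0.0]
force: [-0.3, 0.1, -0.2]
finger_gap: 0.0602
grip_force: 0.0
```

View pics/w2.png

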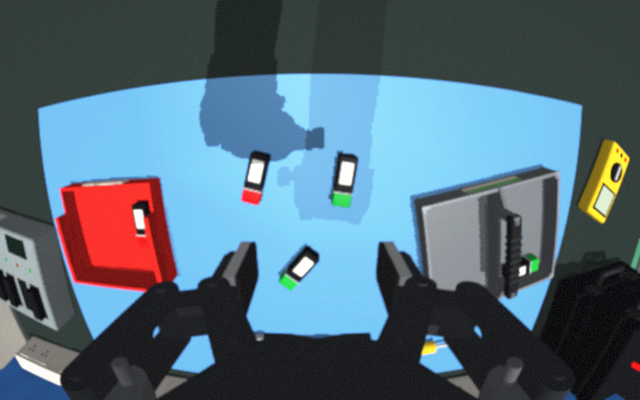

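The wrist view shows red at (255,178), green at (345,180) and green at (300,267). The bin is on the left, front corners (62,186) and (158,178).

Run:
```python
from h import *
p=obs(); pose=(p[0]["position"],p[1]); im=cv2.imread("pics/w2.png")[:,:,::-1].copy()
nm=1-mask(im,"mat")
n,l,st,ce=cv2.connectedComponentsWithStats(nm)
for i in range(1,n):
    if 150<st[i,4]<3000:
        pts=np.argwhere(l==i)[:,::-1]
        W=cast("wrist",pts,0.022,pose); r=cv2.minAreaRect((W[:,:2]*1000).astype(np.float32))
        print(st[i],np.round(r[0]),np.round(r[1]),round(r[2],1))
for k in("green","red"):
    n,l,st,ce=cv2.connectedComponentsWithStats(mask(im,k))
    for i in range(1,n):
        if st[i,4]>60: print(k,st[i],cast("wrist",ce[i],0.022,pose).round(3))
    if k=="red":
        j=1+np.argmax(st[1:,4]); c=cv2.approxPolyDP(cv2.convexHull(np.argwhere(l==j)[:,::-1].astype(np.int32)),4,True)[:,0];print(c.tolist())
# bin corners: image pixels
print(cast("wrist",[(62,187),(158,179)],0.038,pose).round(3))
print("top bin far rim",cast("top",[[442,209],[519,205]],0.062).round(3),"near rim",cast("top",[[447,267],[520,265]],0.038).round(3))
```

```text
[240 152  29  54 941] [442. -61.] [30. 74.] 75.3
[331 155  26  53 954] [446.  61.] [28. 73.] 81.0
[279 248  39  43 782] [582.  -4.] [32. 76.] 49.7
green [332 193  19  15 226] [[0.472 0.057 0.022]]
green [527 255  12  18 122] [[0.59  0.42  0.022]]
green [279 271  18  20 162] [[ 0.604 -0.021  0.022]]
red [   56   179   120   114 10267] [[ 0.536 -0.315  0.022]]
red [242 190  19  14 192] [[ 0.468 -0.068  0.022]]
red [630 361  10  12  83] [[1.154 1.288 0.022]]
[[171, 281], [146, 292], [74, 281], [56, 221], [61, 188], [158, 179], [175, 269]]
[[ 0.446 -0.411  0.038]
 [ 0.437 -0.202  0.038]]
top bin far rim [[ 0.61  -0.199  0.062]
 [ 0.617 -0.417  0.062]] near rim [[ 0.446 -0.213  0.038]
 [ 0.448 -0.42   0.038]]
```

Run:
```python
from h import *
go([0.443,-0.061,0.10],75)
```

```text
shift [-0.0199 -0.0849  0.206 ] rz 0.2651 j1,j6 [-0.09 -0.1 ] tilt [0.0001 0.0001] pos [0.4228 0.0238 0.306 ] yyaw 90.2
```

Scaled: 0.041 m is 0.82, -0.017 m is -0.34, 0.133 rad is 0.532.

```bash
python3 drive.py '[[-0.08, -0.34, 0.82, 0, 0, 0, 0.06], [-0.08, -0.34, 0.82, 0, 0, 0, 0.06], [-0.08, -0.34, 0.82, 0, 0, 0, 0.06], [-0.08, -0.34, 0.82, 0, 0, 0, 0.06], [-0.08, -0.34, 0.82, 0, 0, 0, 0.06], [0, 0, 0, 0, 0, 0.532, 0.06], [0, 0, 0, 0, 0, 0.532, 0.06], [0, 0, 0, 0, 0, 0, 0.06], [0, 0, 0, 0, 0, 0, 0.06]]'
python3 - <<'E'
from h import *
im,pose=shot("wrist","w3")
nm=1-mask(im,"mat")
n,l,st,ce=cv2.connectedComponentsWithStats(mask(im,"red"))
for i in range(1,n):
    if st[i,4]>100: print(st[i],ce[i],cast("wrist",ce[i],0.022,pose).round(4))
go([0.443,-0.061,0.023],75)
E
```

```text
t: 3.45
position: [0.4436, -0.0606, 0.1011]
eef_rot: [0.0, 0.129, 0.992, 0.0]
force: [0.4, -0.2, 0.7]
finger_gap: 0.0598
grip_force: 0.0
[297 239  35  21 717] [314.28451883 248.87726639] [[ 0.4679 -0.0687  0.022 ]]
[  19  249  141  139 8611] [ 81.63697596 307.56021368] [[ 0.484  -0.3265  0.022 ]]
[ 155  338   55   60 1278] [182.5743349  368.92644757] [[ 0.572 -0.236  0.022]]
shift [ 0.0006 -0.0005  0.0783] rz 0.0032 j1,j6 [-0.28 -0.02] tilt [ 0.0008 -0.0001] pos [ 0.4437 -0.0606  0.1013] yyaw 75.2
```

View pics/w3.png

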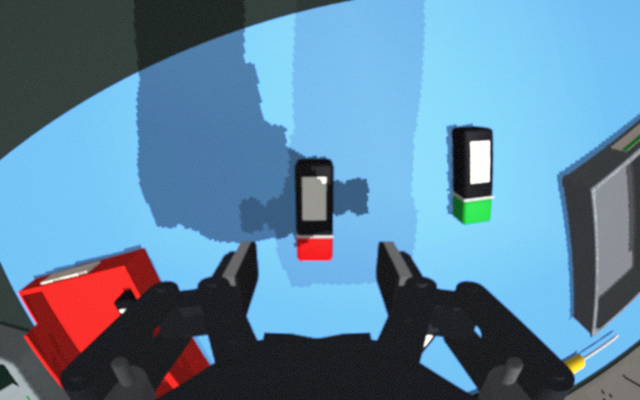

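The red pack sits upright and centred between the fingers (col 314), so I'll go down and grip.

```bash
python3 drive.py '[[0, 0, 0.6, 0, 0, 0, 0.06], [0, 0, 0.6, 0, 0, 0, 0.06], [0, 0, 0.36, 0, 0, 0, 0.06], [0, 0, 0, 0, 0, 0, 0.06], [0, 0, 0, 0, 0, 0, 0.02], [0, 0, 0, 0, 0, 0, 0.02], [0, 0, 0, 0, 0, 0, 0.02], [0, 0, 0, 0, 0, 0, 0.02], [0, 0, 0, 0, 0, 0, 0.02]]' 40
python3 drive.py '[[0, 0, -0.8, 0, 0, 0, 0.02], [0, 0, -0.8, 0, 0, 0, 0.02], [0, 0, -0.8, 0, 0, 0, 0.02], [0, 0, 0, 0, 0, 0, 0.02]]'
python3 - <<'E'
from h import *
t=np.radians(2); c,s=np.cos(t),np.sin(t); x,y=0,-0.025
go([0.53+c*x-s*y,-0.31+s*x+c*y,0.14],92)
E
```

```text
t: 4.4
position: [0.4448, -0.0614, 0.0245]
eef_rot: [0.002, 0.13, 0.991, -0.0]
force: [-0.3, -0.0, 5.9]
finger_gap: 0.025
grip_force: 40.9
t: 4.8
position: [0.4474, -0.0621, 0.1487]
eef_rot: [0.005, 0.13, 0.991, -0.001]
force: [0.8, 0.5, 0.0]
finger_gap: 0.0252
grip_force: 40.0
shift [-0.1511 -0.242   0.0104] rz -0.2965 j1,j6 [-0.28 -0.02] tilt [ 0.0107 -0.0028] pos [ 0.4474 -0.0621  0.1487] yyaw 75.0
```

```bash
python3 drive.py '[[-0.5, -0.8, 0, 0, 0, 0, 0.02], [-0.5, -0.8, 0, 0, 0, 0, 0.02], [-0.5, -0.8, 0, 0, 0, 0, 0.02], [-0.5, -0.8, 0, 0, 0, 0, 0.02], [-0.5, -0.8, 0, 0, 0, 0, 0.02], [-0.52, -0.84, 0, 0, 0, 0, 0.02], [0, 0, 0, 0, 0, -0.592, 0.02], [0, 0, 0, 0, 0, -0.592, 0.02], [0, 0, 0, 0, 0, 0, 0.02], [0, 0, 0, 0, 0, 0, 0.02]]'
python3 - <<'E'
from h import *
shot("wrist","w4")
go([0.531,-0.335,0.031],92)
E
```

```text
t: 5.8
position: [0.5262, -0.3335, 0.1424]
eef_rot: [-0.0, -0.016, 1.0, 0.0]
force: [0.3, 0.1, -0.9]
finger_gap: 0.0247
grip_force: 40.0
shift [-0.0048 -0.0018  0.1116] rz -0.0029 j1,j6 [-0.67 -0.7 ] tilt [-0.0004  0.0005] pos [ 0.5262 -0.3334  0.1426] yyaw 91.8
```

View pics/w4.png

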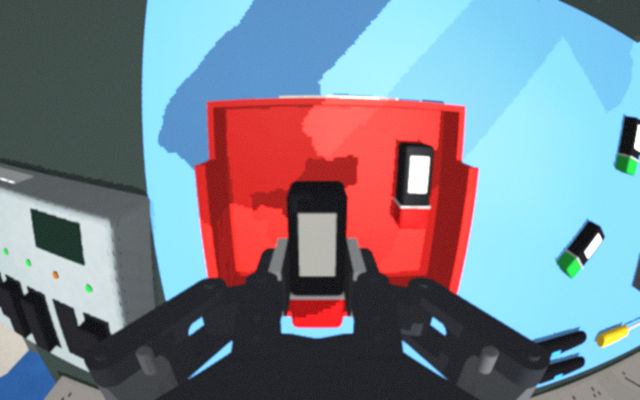

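The bin's front corners are at (209,102) and (465,106). The held pack points into the empty half, and red_in is at (415,185). A quick check of the bin's front edge and red_in before lowering.

```bash
python3 - <<'E'
from h import *
o,Rm=obs();pose=(o["position"],Rm)
print(cast("wrist",[(209,102),(465,106)],0.038,pose).round(4),cast("wrist",[(402,145),(396,222)],0.028,pose).round(4))
E
python3 drive.py '[[0, -0.02, 0.6, 0, 0, 0, 0.02], [0, 0, 0.6, 0, 0, 0, 0.02], [0, 0, 0.6, 0, 0, 0, 0.02], [0, 0, 0.2, 0, 0, 0, 0.02], [0, 0, 0.12, 0, 0, 0, 0.02], [0, 0, 0.08, 0, 0, 0, 0.02], [0, 0, 0, 0, 0, 0, 0.02], [0, 0, 0, 0, 0, 0, 0.02]]'
```

```text
[[ 0.4476 -0.4173  0.038 ]
 [ 0.4414 -0.2188  0.038 ]] [[ 0.4776 -0.2669  0.028 ]
 [ 0.5424 -0.2655  0.028 ]]
t: 6.65
position: [0.5274, -0.3354, 0.0343]
eef_rot: [0.001, -0.017, 1.0, -0.001]
force: [0.7, 0.7, 0.0]
finger_gap: 0.0249
grip_force: 40.0
```

Scaled: 0.003 m is 0.06, 0.002 m is 0.04.

```bash
python3 drive.py '[[0, 0, 0.06, 0, 0, 0, 0.02], [0, 0, 0.04, 0, 0, 0, 0.02], [0, 0, 0, 0, 0, 0, 0.02]]'; python3 drive.py '[[0, 0, 0.02, 0, 0, 0, 0.02], [0, 0, 0, 0, 0, 0, 0.02]]'
```

```text
t: 6.95
position: [0.527, -0.3352, 0.0285]
eef_rot: [0.001, -0.017, 1.0, -0.0]
force: [0.4, -0.3, 1.8]
finger_gap: 0.0253
grip_force: 40.3
t: 7.15
position: [0.527, -0.3352, 0.0285]
eef_rot: [0.001, -0.017, 1.0, -0.0]
force: [-3.1, 0.7, 8.6]
finger_gap: 0.0251
grip_force: 41.2
```

Contact with the floor. I'll release, retreat and head for green B.

Scaled: -0.04 m is -0.8, -0.03 m is -0.6.

```bash
python3 drive.py '[[0, 0, 0, 0, 0, 0, 0.045], [0, 0, 0, 0, 0, 0, 0.045], [0, 0, 0, 0, 0, 0, 0.045], [0, 0, -0.6, 0, 0, 0, 0.045], [0, 0, -0.8, 0, 0, 0, 0.045], [0, 0, -0.8, 0, 0, 0, 0.045], [0, 0, 0, 0, 0, 0, 0.045]]'
python3 - <<'E'
from h import *
im,p=shot("wrist")
n,l,st,ce=cv2.connectedComponentsWithStats(mask(im,"red"))
cv2.imwrite("pics/w5.png",im[:,:,::-1])
go([0.580,-0.0035,0.11],51)
E
```

```text
t: 7.85
position: [0.5298, -0.3373, 0.1433]
eef_rot: [0.004, -0.017, 1.0, -0.003]
force: [0.0, -0.3, -0.2]
finger_gap: 0.0449
grip_force: 0.0
shift [-0.0626  0.3311  0.0293] rz 0.7149 j1,j6 [-0.67 -0.7 ] tilt [ 0.0057 -0.0043] pos [ 0.5286 -0.3365  0.1404] yyaw 92.0
```

View pics/w5.png

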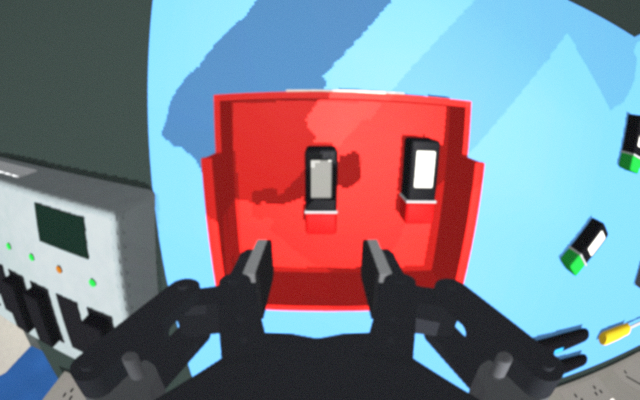

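The red pack lies flat in the bin at (321,190). Now green B.

Scaled: -0.008 m is -0.16, 0.042 m is 0.84, 0.143 rad is 0.572.

```bash
python3 drive.py '[[-0.14, 0.82, 0, 0, 0, 0, 0.06], [-0.14, 0.82, 0, 0, 0, 0, 0.06], [-0.14, 0.82, 0, 0, 0, 0, 0.06], [-0.14, 0.82, 0, 0, 0, 0, 0.06], [-0.16, 0.82, 0.14, 0, 0, 0, 0.06], [-0.16, 0.82, 0.14, 0, 0, 0, 0.06], [-0.16, 0.82, 0.14, 0, 0, 0, 0.06], [-0.16, 0.84, 0.14, 0, 0, 0, 0.06], [0, 0, 0, 0, 0, 0.572, 0.06], [0, 0, 0, 0, 0, 0.572, 0.06], [0, 0, 0, 0, 0, 0.572, 0.06], [0, 0, 0, 0, 0, 0.572, 0.06], [0, 0, 0, 0, 0, 0.572, 0.06], [0, 0, 0, 0, 0, 0, 0.06], [0, 0, 0, 0, 0, 0, 0.06]]'
cat > near.py <<'E'
from h import *
import sys
pos=[float(v) for v in sys.argv[1:4]]; yaw=float(sys.argv[4])
im,pose=shot("wrist")
lab=cv2.connectedComponentsWithStats(1-mask(im,"mat"))
n,l,st,ce=cv2.connectedComponentsWithStats(mask(im,"green"))
for i in range(1,n):
    if st[i,4]>200: print("cap",ce[i].round(0),cast("wrist",ce[i],0.022,pose).round(4))
for i in range(1,lab[0]):
    if 1000<lab[2][i,4]<9000:
        W=cast("wrist",np.argwhere(lab[1]==i)[:,::-1],0.024,pose); r=cv2.minAreaRect((W[:,:2]*1000).astype(np.float32)); print(np.round(r[0]),np.round(r[1]),round(r[2],1))
go(pos,yaw)
E
python3 near.py .58 -.0035 .025 51
```

```text
t: 9.4
position: [0.5744, -0.0039, 0.1078]
eef_rot: [-0.001, 0.332, 0.943, -0.0]
force: [-0.0, 0.8, -0.0]
finger_gap: 0.0599
grip_force: 0.0
cap [292.  45.] [[0.4719 0.0569 0.022 ]]
cap [324. 256.] [[ 0.6043 -0.0216  0.022 ]]
[ 290. -150.] [170. 167.] 32.3
[455.  60.] [27. 59.] 79.7
[756. 230.] [ 41. 154.] 2.1
[582.  -3.] [27. 74.] 50.5
shift [-0.0041  0.0038  0.0831] rz 0.0023 j1,j6 [-0.12  0.56] tilt [-0.0016  0.0003] pos [ 0.5746 -0.0039  0.1081] yyaw 51.1
```

Scaled: 0.02 m is 0.4, -0.006 m is -0.12.

```bash
python3 drive.py '[[-0.12, 0.09, 0.5, 0, 0, 0, 0.06], [0, 0, 0.6, 0, 0, 0, 0.06], [0, 0, 0.4, 0, 0, 0, 0.06], [0, 0, 0.14, 0, 0, 0, 0.06], [0, 0, 0, 0, 0, 0, 0.06], [0, 0, 0, 0, 0, 0, 0.02], [0, 0, 0, 0, 0, 0, 0.02], [0, 0, 0, 0, 0, 0, 0.02], [0, 0, 0, 0, 0, 0, 0.02]]' 40
python3 drive.py '[[0, 0, -0.8, 0, 0, 0, 0.02], [0, 0, -0.8, 0, 0, 0, 0.02], [0, 0, -0.8, 0, 0, 0, 0.02], [0, 0, -0.3, 0, 0, 0, 0.02], [0, 0, 0, 0, 0, 0, 0.02], [0, 0, 0, 0, 0, 0, 0.02]]'
cat > place.py <<'E'
from h import *
import sys
x,y,z=[float(v) for v in sys.argv[1:4]]
t=np.radians(13.5); c,s=np.cos(t),np.sin(t)
go([0.545+c*x-s*y,0.312+s*x+c*y,z],103.5)
E
python3 place.py -.036 -.065 .16
```

```text
t: 10.35
position: [0.5842, -0.0044, 0.0286]
eef_rot: [0.002, 0.334, 0.943, 0.0]
force: [-0.2, -0.9, 6.4]
finger_gap: 0.0252
grip_force: 40.7
t: 10.95
position: [0.5824, -0.0042, 0.1614]
eef_rot: [-0.0, 0.334, 0.943, 0.0]
force: [-0.1, -0.8, -0.7]
finger_gap: 0.0247
grip_force: 39.9
shift [0.1984 0.1541 0.0015] rz -0.9164 j1,j6 [-0.12  0.56] tilt [-0.0005  0.0002] pos [ 0.5824 -0.0042  0.1614] yyaw 51.0
```

Scaled: 0.033 m is 0.66, 0.0257 m is 0.514, -0.131 rad is -0.524.

```bash
python3 drive.py '[[0.66, 0.514, 0, 0, 0, 0, 0.02], [0.66, 0.514, 0, 0, 0, 0, 0.02], [0.66, 0.514, 0, 0, 0, 0, 0.02], [0.66, 0.514, 0, 0, 0, 0, 0.02], [0.66, 0.514, 0, 0, 0, 0, 0.02], [0.66, 0.514, 0, 0, 0, 0, 0.02], [0, 0, 0, 0, 0, -0.524, 0.02], [0, 0, 0, 0, 0, -0.524, 0.02], [0, 0, 0, 0, 0, -0.524, 0.02], [0, 0, 0, 0, 0, -0.524, 0.02], [0, 0, 0, 0, 0, -0.524, 0.02], [0, 0, 0, 0, 0, -0.524, 0.02], [0, 0, 0, 0, 0, -0.524, 0.02], [0, 0, 0, 0, 0, 0, 0.02], [0, 0, 0, 0, 0, 0, 0.02]]'
python3 - <<'E'
from h import *
shot("wrist","w6")
E
python3 place.py -.036 -.065 .04
```

```text
t: 12.45
position: [0.5248, 0.2399, 0.1603]
eef_rot: [-0.002, -0.116, 0.993, -0.0]
force: [-0.1, -0.2, -1.3]
finger_gap: 0.0251
grip_force: 39.9
shift [-0.0004  0.0004  0.1207] rz -0.0017 j1,j6 [0.32 0.08] tilt [-0.0022 -0.0007] pos [0.5251 0.2399 0.1607] yyaw 103.4
```

View pics/w6.png

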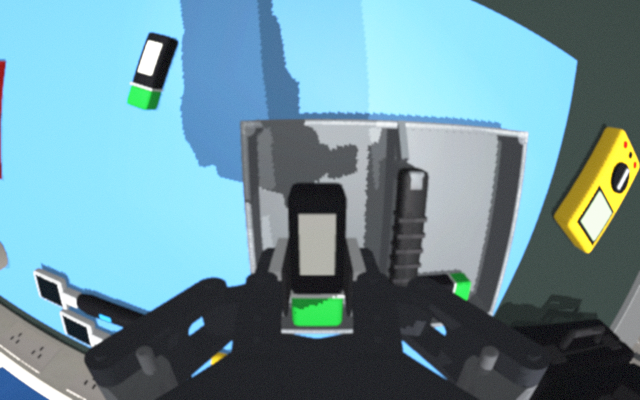

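The caddy's near-rim corners are at (244,123) and (526,133), and the near end of the handle is at (413,170).

```bash
python3 - <<'E'
from h import *
o,Rm=obs();pose=(o["position"],Rm)
c=cast("wrist",[(244,123),(526,133)],0.044,pose);e=c[1]-c[0];print(c.round(4),np.linalg.norm(e),np.degrees(np.arctan2(e[1],e[0])))
a=np.radians(13.5);print("centre",c.mean(0)+.1*np.array([np.cos(a),np.sin(a),0]))
c=cast("wrist",[(413,168),(406,283)],0.09,pose);e=c[1]-c[0];print(c.round(4),np.linalg.norm(e),np.degrees(np.arctan2(e[1],e[0])))
t=np.radians(13.5);print("handle in caddy",[(np.array([[np.cos(t),np.sin(t)],[-np.sin(t),np.cos(t)]])@(p[:2]-[.545,.312])).round(4) for p in c])
E
python3 drive.py '[[0, 0, 0.8, 0, 0, 0, 0.02], [0, 0, 0.8, 0, 0, 0, 0.02], [0, 0, 0.6, 0, 0, 0, 0.02], [0, 0, 0.2, 0, 0, 0, 0.02], [0, 0, 0, 0, 0, 0, 0.02], [0, 0, 0, 0, 0, 0, 0.02]]'
```

```text
[[0.4765 0.1699 0.044 ]
 [0.4182 0.4115 0.044 ]] 0.2484577892643471 103.5705345132114
centre [0.54459477 0.31404097 0.044     ]
[[0.4752 0.294  0.09  ]
 [0.5594 0.3181 0.09  ]] 0.08761886583628056 15.949676565551595
handle in caddy [array([-0.0721, -0.0012]), array([0.0154, 0.0025])]
t: 13.1
position: [0.5269, 0.2406, 0.0432]
eef_rot: [0.001, -0.118, 0.993, 0.0]
force: [0.3, -0.6, -0.7]
finger_gap: 0.025
grip_force: 39.9
```

Scaled: 0.005 m is 0.1, 0.003 m is 0.06.

```bash
python3 drive.py '[[0, 0, 0.1, 0, 0, 0, 0.02], [0, 0, 0.06, 0, 0, 0, 0.02], [0, 0, 0, 0, 0, 0, 0.02]]'; python3 drive.py '[[0, 0, 0.04, 0, 0, 0, 0.02], [0, 0, 0, 0, 0, 0, 0.02], [0, 0, 0, 0, 0, 0, 0.02]]'
```

```text
t: 13.4
position: [0.5265, 0.2402, 0.0346]
eef_rot: [0.001, -0.118, 0.993, -0.0]
force: [0.5, -1.1, -0.5]
finger_gap: 0.0248
grip_force: 39.9
t: 13.7
position: [0.5271, 0.2396, 0.0326]
eef_rot: [0.001, -0.117, 0.993, -0.001]
force: [2.8, -4.4, 3.0]
finger_gap: 0.0248
grip_force: 40.2
```

Scaled: -0.04 m is -0.8, -0.03 m is -0.6.

```bash
python3 drive.py '[[0, 0, 0, 0, 0, 0, 0.045], [0, 0, 0, 0, 0, 0, 0.045], [0, 0, 0, 0, 0, 0, 0.045], [0, 0, -0.6, 0, 0, 0, 0.045], [0, 0, -0.8, 0, 0, 0, 0.045], [0, 0, -0.8, 0, 0, 0, 0.045], [0, 0, -0.4, 0, 0, 0, 0.045], [0, 0, 0, 0, 0, 0, 0.045]]'
python3 - <<'E'
from h import *
im,p=shot("wrist","w7")
n,l,st,ce=cv2.connectedComponentsWithStats(mask(im,"green"))
for i in range(1,n):
    if st[i,4]>80: print(ce[i].round(0),cast("wrist",ce[i],0.026,p).round(4))
go([0.446,0.0605,0.12],81)
E
```

```text
t: 14.5
position: [0.5282, 0.2415, 0.1659]
eef_rot: [0.004, -0.118, 0.993, 0.001]
force: [0.3, -0.4, -0.4]
finger_gap: 0.045
grip_force: 0.0
[144.  92.] [[0.4713 0.0634 0.026 ]]
[318. 216.] [[0.5505 0.2484 0.026 ]]
[461. 276.] [[0.5817 0.4143 0.026 ]]
shift [ 0.1212 -0.1565  0.0429] rz 0.3935 j1,j6 [0.32 0.08] tilt [0.0033 0.0019] pos [0.527  0.241  0.1635] yyaw 103.5
```

View pics/w7.png

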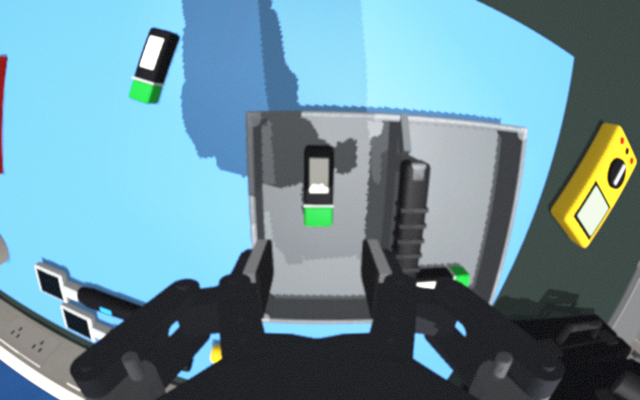

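The first green pack lies flat in the -y compartment at (318,190). Next, green A.

Scaled: -0.032 m is -0.64, -0.031 m is -0.62, 0.131 rad is 0.524.

```bash
python3 drive.py '[[0.48, -0.62, 0, 0, 0, 0, 0.06], [0.48, -0.62, 0, 0, 0, 0, 0.06], [0.48, -0.62, 0.2, 0, 0, 0, 0.06], [0.48, -0.62, 0.32, 0, 0, 0, 0.06], [0.5, -0.64, 0.32, 0, 0, 0, 0.06], [0, 0, 0, 0, 0, 0.524, 0.06], [0, 0, 0, 0, 0, 0.524, 0.06], [0, 0, 0, 0, 0, 0.524, 0.06], [0, 0, 0, 0, 0, 0, 0.06], [0, 0, 0, 0, 0, 0, 0.06]]'
python3 near.py .446 .0605 .026 81
```

```text
t: 15.55
position: [0.4437, 0.0604, 0.1188]
eef_rot: [-0.001, 0.077, 0.997, 0.0]
force: [0.5, -0.3, -0.1]
finger_gap: 0.0597
grip_force: 0.0
cap [318. 244.] [[0.4727 0.057  0.022 ]]
cap [520. 284.] [[0.555  0.2491 0.022 ]]
[444.  61.] [27. 73.] 81.2
shift [-0.0021  0.0004  0.0931] rz 0.0028 j1,j6 [-0.01  0.15] tilt [-0.0018  0.0003] pos [0.444  0.0604 0.1191] yyaw 81.2
```

Scaled: 0.035 m is 0.7, 0.03 m is 0.6.

```bash
python3 drive.py '[[-0.04, 0.01, 0.6, 0, 0, 0, 0.06], [0, 0, 0.7, 0, 0, 0, 0.06], [0, 0, 0.4, 0, 0, 0, 0.06], [0, 0, 0.14, 0, 0, 0, 0.06], [0, 0, 0, 0, 0, 0, 0.06], [0, 0, 0, 0, 0, 0, 0.02], [0, 0, 0, 0, 0, 0, 0.02], [0, 0, 0, 0, 0, 0, 0.02], [0, 0, 0, 0, 0, 0, 0.02]]' 40
python3 drive.py '[[0, 0, -0.8, 0, 0, 0, 0.02], [0, 0, -0.8, 0, 0, 0, 0.02], [0, 0, -0.8, 0, 0, 0, 0.02], [0, 0, -0.7, 0, 0, 0, 0.02], [0, 0, 0, 0, 0, 0, 0.02], [0, 0, 0, 0, 0, 0, 0.02]]'
python3 place.py -.036 .066 .18
```

```text
t: 16.5
position: [0.4483, 0.0604, 0.0294]
eef_rot: [0.002, 0.078, 0.997, 0.0]
force: [0.6, 0.0, 6.6]
finger_gap: 0.025
grip_force: 40.5
t: 17.1
position: [0.4476, 0.0604, 0.1839]
eef_rot: [0.001, 0.078, 0.997, 0.0]
force: [-1.1, 0.2, -0.8]
finger_gap: 0.0249
grip_force: 39.7
shift [0.0016 0.3109 0.004 ] rz -0.3924 j1,j6 [-0.01  0.15] tilt [0.0027 0.    ] pos [0.4476 0.0604 0.1839] yyaw 81.0
```

```bash
python3 drive.py '[[0, 0.888, 0, 0, 0, 0, 0.02], [0, 0.888, 0, 0, 0, 0, 0.02], [0, 0.888, 0, 0, 0, 0, 0.02], [0, 0.888, 0, 0, 0, 0, 0.02], [0, 0.888, 0, 0, 0, 0, 0.02], [0, 0.888, 0, 0, 0, 0, 0.02], [0.02, 0.888, 0, 0, 0, 0, 0.02], [0, 0, 0, 0, 0, -0.524, 0.02], [0, 0, 0, 0, 0, -0.524, 0.02], [0, 0, 0, 0, 0, -0.524, 0.02], [0, 0, 0, 0, 0, 0, 0.02], [0, 0, 0, 0, 0, 0, 0.02]]'
python3 place.py -.036 .066 .044
```

```text
t: 18.3
position: [0.4935, 0.367, 0.1813]
eef_rot: [-0.001, -0.116, 0.993, -0.001]
force: [-0.3, 0.3, -0.9]
finger_gap: 0.0249
grip_force: 39.9
shift [-0.0016  0.0006  0.1373] rz -0.0022 j1,j6 [0.54 0.3 ] tilt [-0.0026 -0.0015] pos [0.4935 0.367  0.1813] yyaw 103.4
```

```bash
python3 drive.py '[[-0.02, 0, 0.8, 0, 0, 0, 0.02], [0, 0, 0.8, 0, 0, 0, 0.02], [0, 0, 0.7, 0, 0, 0, 0.02], [0, 0, 0.3, 0, 0, 0, 0.02], [0, 0, 0.14, 0, 0, 0, 0.02], [0, 0, 0.08, 0, 0, 0, 0.02], [0, 0, 0, 0, 0, 0, 0.02], [0, 0, 0, 0, 0, 0, 0.02]]'
```

```text
t: 19.1
position: [0.4955, 0.3686, 0.0426]
eef_rot: [0.0, -0.118, 0.993, 0.001]
force: [-1.1, 3.6, -1.0]
finger_gap: 0.0251
grip_force: 42.1
```

```bash
python3 drive.py '[[0, 0, 0.06, 0, 0, 0, 0.02], [0, 0, 0.06, 0, 0, 0, 0.02], [0, 0, 0, 0, 0, 0, 0.02], [0, 0, 0, 0, 0, 0, 0.02]]'; python3 place.py -.036 .066 .034
```

```text
t: 19.5
position: [0.497, 0.3696, 0.0377]
eef_rot: [0.002, -0.118, 0.993, 0.002]
force: [-1.1, 6.3, 1.6]
finger_gap: 0.0249
grip_force: 42.0
shift [ 0.0028 -0.0013  0.0037] rz 0.0007 j1,j6 [0.54 0.3 ] tilt [0.0038 0.0037] pos [0.497  0.3696 0.0377] yyaw 103.5
```

Scaled: -0.01 m is -0.2, 0.007 m is 0.14.

```bash
python3 drive.py '[[0, 0, -0.2, 0, 0, 0, 0.02], [0, 0.14, -0.1, 0, 0, 0, 0.02], [0, 0, 0, 0, 0, 0, 0.02], [0, 0, 0, 0, 0, 0, 0.02]]'; python3 drive.py '[[0, 0, 0.14, 0, 0, 0, 0.02], [0, 0, 0.1, 0, 0, 0, 0.02], [0, 0, 0, 0, 0, 0, 0.02], [0, 0, 0, 0, 0, 0, 0.02]]'
```

```text
t: 19.9
position: [0.4938, 0.3746, 0.0512]
eef_rot: [0.0, -0.118, 0.993, -0.0]
force: [-0.6, 0.0, -1.2]
finger_gap: 0.025
grip_force: 42.0
t: 20.3
position: [0.4932, 0.3742, 0.0383]
eef_rot: [-0.001, -0.118, 0.993, -0.0]
force: [0.3, 0.3, -0.3]
finger_gap: 0.0247
grip_force: 42.0
```

Clear of whatever it brushed (likely the linkage against the handle), so I'll lower on.

```bash
python3 drive.py '[[0, 0, 0.06, 0, 0, 0, 0.02], [0, 0, 0, 0, 0, 0, 0.02], [0, 0, 0, 0, 0, 0, 0.02]]'; python3 drive.py '[[0, 0, 0.04, 0, 0, 0, 0.02], [0, 0, 0, 0, 0, 0, 0.02], [0, 0, 0, 0, 0, 0, 0.02]]'
```

```text
t: 20.6
position: [0.4937, 0.3746, 0.036]
eef_rot: [0.0, -0.118, 0.993, 0.0]
force: [0.5, 0.1, -0.6]
finger_gap: 0.0248
grip_force: 42.0
t: 20.9
position: [0.4937, 0.3746, 0.034]
eef_rot: [-0.0, -0.118, 0.993, 0.0]
force: [-0.1, -0.4, 0.0]
finger_gap: 0.0251
grip_force: 42.0
```

Scaled: 0.001 m is 0.02.

```bash
python3 drive.py '[[0, 0, 0.02, 0, 0, 0, 0.02], [0, 0, 0, 0, 0, 0, 0.02]]'; python3 drive.py '[[0, 0, 0.02, 0, 0, 0, 0.02], [0, 0, 0, 0, 0, 0, 0.02]]'
```

```text
t: 21.1
position: [0.4938, 0.3747, 0.0334]
eef_rot: [0.0, -0.118, 0.993, 0.0]
force: [-0.8, -0.3, 2.3]
finger_gap: 0.0251
grip_force: 42.3
t: 21.3
position: [0.4938, 0.3747, 0.0334]
eef_rot: [0.0, -0.118, 0.993, 0.0]
force: [-2.5, -1.7, 8.9]
finger_gap: 0.0249
grip_force: 43.2
```

Scaled: -0.05 m is -1, -0.04 m is -0.8.

```bash
python3 drive.py '[[0, 0, -0.02, 0, 0, 0, 0.04], [0, 0, 0, 0, 0, 0, 0.04], [0, 0, 0, 0, 0, 0, 0.04], [0, 0, -0.4, 0, 0, 0, 0.04], [0, 0, -0.8, 0, 0, 0, 0.04], [0, 0, -1, 0, 0, 0, 0.04], [0, 0, -1, 0, 0, 0, 0.06], [0, 0, 0, 0, 0, 0, 0.06]]'
python3 place.py -.03 0 .20
```

```text
t: 22.1
position: [0.4977, 0.3771, 0.2013]
eef_rot: [0.006, -0.118, 0.993, 0.003]
force: [1.0, 0.4, 0.6]
finger_gap: 0.0599
grip_force: 0.0
shift [-0.0008 -0.0743  0.001 ] rz 0.0007 j1,j6 [0.55 0.31] tilt [0.0121 0.0075] pos [0.4977 0.3771 0.2013] yyaw 103.5
```

Scaled: -0.037 m is -0.74, -0.02 m is -0.4.

```bash
python3 drive.py '[[0, -0.74, -0.4, 0, 0, 0, 0.06], [0, -0.74, -0.4, 0, 0, 0, 0.06], [0, 0, 0, 0, 0, 0, 0.06], [0, 0, 0, 0, 0, 0, 0.06]]'
python3 - <<'E'
from h import *
shot("wrist","w8"); go([.545,.313,.2],103.5)
E
```

```text
t: 22.5
position: [0.5115, 0.3023, 0.233]
eef_rot: [0.0, -0.117, 0.993, 0.0]
force: [-0.3, -0.2, -0.4]
finger_gap: 0.0602
grip_force: 0.0
shift [-0.0356  0.0019  0.0322] rz 0.0002 j1,j6 [0.43 0.19] tilt [-0.0009  0.0003] pos [0.5108 0.3028 0.2322] yyaw 103.5
```

View pics/w8.png

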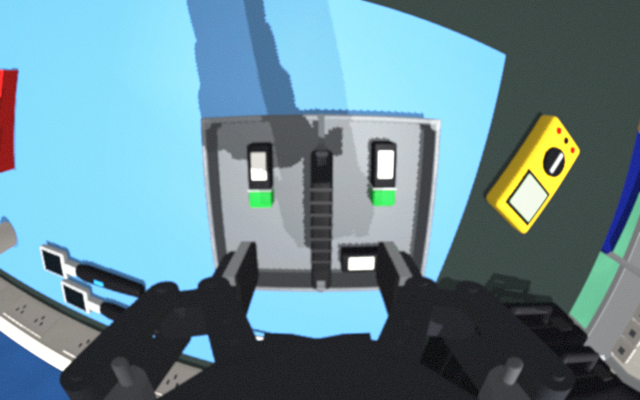

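The three packs lie flat in the caddy, two at (260,175) and (383,172) and the original at (361,262). The handle runs (321,152) to (320,287), and the rim corners are at (203,118) and (438,120).

Run:
```python
from h import *
o,Rm=obs();pose=(o["position"],Rm)
c=cast("wrist",[(203,118),(438,120)],0.044,pose);e=c[1]-c[0];a=np.arctan2(e[1],e[0]);print(c.round(4),np.linalg.norm(e),np.degrees(a))
print("centre",(c.mean(0)+.1*np.array([np.sin(a),-np.cos(a),0])).round(4))
c=cast("wrist",[(321.5,152),(320.5,285)],0.09,pose);e=c[1]-c[0];print(c.round(4),np.linalg.norm(e),np.degrees(np.arctan2(e[1],e[0])),c.mean(0))
go([.543,.314,.081],103.5)
```

```text
[[0.472  0.1718 0.044 ]
 [0.4158 0.4117 0.044 ]] 0.246433800805828 103.19017204569782
centre [0.5412 0.3145 0.044 ]
[[0.4746 0.2988 0.09  ]
 [0.6034 0.3295 0.09  ]] 0.13243342944376774 13.406023632129742 [0.53901495 0.31419732 0.09      ]
shift [-0.034   0.0033  0.1512] rz 0.0002 j1,j6 [0.43 0.19] tilt [-0.0009  0.0003] pos [0.5108 0.3028 0.2322] yyaw 103.5
```

Scaled: -0.033 m is -0.66, 0.03 m is 0.6.

```bash
python3 drive.py '[[-0.66, 0.07, 0.4, 0, 0, 0, 0.06], [0, 0, 0.8, 0, 0, 0, 0.06], [0, 0, 0.8, 0, 0, 0, 0.06], [0, 0, 0.6, 0, 0, 0, 0.06], [0, 0, 0.4, 0, 0, 0, 0.06], [0, 0, 0, 0, 0, 0, 0.06], [0, 0, 0, 0, 0, 0, 0.06]]'
python3 place.py 0 0 .081
```

```text
t: 23.25
position: [0.5412, 0.3144, 0.0822]
eef_rot: [-0.001, -0.118, 0.993, -0.0]
force: [0.7, 0.1, 0.3]
finger_gap: 0.0601
grip_force: 0.0
shift [-0.0031 -0.0032  0.0012] rz 0.0019 j1,j6 [0.42 0.19] tilt [-0.002  -0.0006] pos [0.5412 0.3144 0.0822] yyaw 103.6
```

```bash
python3 drive.py '[[0, 0, 0, 0, 0, 0, 0.01], [0, 0, 0, 0, 0, 0, 0.01], [0, 0, 0, 0, 0, 0, 0.01], [0, 0, 0, 0, 0, 0, 0.01], [0, 0, 0, 0, 0, 0, 0.01], [0, 0, 0, 0, 0, 0, 0.01], [0, 0, 0, 0, 0, 0, 0.01]]' 90
python3 place.py 0 0 .081
```

```text
t: 23.95
position: [0.5434, 0.314, 0.0848]
eef_rot: [0.002, -0.118, 0.993, 0.0]
force: [-0.2, -0.6, 6.3]
finger_gap: 0.0179
grip_force: 89.2
shift [-0.0011 -0.0023  0.0038] rz 0.0003 j1,j6 [0.42 0.19] tilt [0.0029 0.0009] pos [0.5434 0.314  0.0848] yyaw 103.5
```

Units first: shifts go in shares of 50 mm and turns go in units of 0.25 rad. So -0.008 m is -0.16, -0.006 m is -0.12.

```bash
python3 drive.py '[[0, 0, -0.04, 0, 0, 0, 0.01], [0, 0, -0.08, 0, 0, 0, 0.01], [0, 0, -0.12, 0, 0, 0, 0.01], [0, 0, -0.16, 0, 0, 0, 0.01], [0, 0, 0, 0, 0, 0, 0.01], [0, 0, 0, 0, 0, 0, 0.01]]'
python3 drive.py '[[0, 0, -0.08, 0, 0, 0, 0.01], [0, 0, -0.16, 0, 0, 0, 0.01], [0, 0, -0.24, 0, 0, 0, 0.01], [0, 0, -0.28, 0, 0, 0, 0.01], [0, 0, -0.28, 0, 0, 0, 0.01], [0, 0, -0.24, 0, 0, 0, 0.01], [0, 0, -0.18, 0, 0, 0, 0.01], [0, 0, -0.12, 0, 0, 0, 0.01], [0, 0, -0.06, 0, 0, 0, 0.01], [0, 0, 0, 0, 0, 0, 0.01], [0, 0, 0, 0, 0, 0, 0.01], [0, 0, 0, 0, 0, 0, 0.01], [0, 0, 0, 0, 0, 0, 0.01], [0, 0, 0, 0, 0, 0, 0.01]]'
python3 - <<'E'
from h import *
import time
im,pose=shot("wrist","w9")
o,Rm=obs();print("tilt",Rm[:2,2],o["position"],o["force"],o["torque"],o["finger_gap"])
n,l,st,ce=cv2.connectedComponentsWithStats(mask(im,"green"))
for i in range(1,n):
    if st[i,4]>80: print(st[i],ce[i].round(0),cast("wrist",ce[i],0.126,pose).round(4))
# wall/rim brightness edges: gray caddy outline
s=cv2.cvtColor(im,cv2.COLOR_RGB2HSV); g=((s[:,:,1]<50)&(s[:,:,2]>60)).astype(np.uint8)
n,l,st,ce=cv2.connectedComponentsWithStats(g); j=1+np.argmax(st[1:,4]); q=cv2.approxPolyDP(cv2.convexHull(np.argwhere(l==j)[:,::-1].astype(np.int32)),5,True)[:,0];print(q.tolist())
sc,_=shot("scene","s9"); sc0=cv2.imread("pics/scene0.png")[:,:,::-1]
E
```

```text
t: 24.55
position: [0.5426, 0.3139, 0.1034]
eef_rot: [0.0, -0.118, 0.993, 0.0]
force: [0.8, -0.5, -6.6]
finger_gap: 0.0183
grip_force: 88.1
t: 25.95
position: [0.5421, 0.3137, 0.1846]
eef_rot: [-0.0, -0.118, 0.993, -0.0]
force: [0.1, -0.2, -7.0]
finger_gap: 0.0183
grip_force: 88.2
tilt [-3.33789586e-04 -7.02901778e-05] [0.54218999 0.31374755 0.18477463] [ 0.33722752 -0.28797299 -6.87808153] [-0.07162052 -0.00426089  0.03128454] 0.018611140660561163
[ 401  192   45   33 1101] [423. 210.] [[0.5156 0.3788 0.126 ]]
[ 194  195   45   32 1097] [216. 213.] [[0.5488 0.2485 0.126 ]]
[421 316  14  11 100] [427. 321.] [[0.601  0.4167 0.126 ]]
[[639, 371], [586, 382], [149, 314], [120, 192], [112, 76], [483, 0], [639, 0]]
```

Run:
```python
from h import *
o,Rm=obs()
def caps(f,pose,z):
    im=cv2.imread(f"pics/{f}.png")[:,:,::-1].copy(); n,l,st,ce=cv2.connectedComponentsWithStats(mask(im,"green"))
    w=[cast("wrist",ce[i],z,pose)[0] for i in range(1,n) if st[i,4]>250]; print(f,np.round(w,4),[np.linalg.norm(a-w[0]) for a in w])
    v=cv2.cvtColor(im,cv2.COLOR_RGB2GRAY); return v
caps("w8",(np.array([.5111,.3026,.2325]),Rm),.026)
v=caps("w9",(o["position"],Rm),.026+.1)
im=cv2.imread("pics/w9.png")[:,:,::-1]
m=mask(im.copy(),"mat")
# near rim outer edge: first non-mat row per column scanning down; left side per row
for c in (130,160,200,240,300,360,420,480,500,520): 
    col=m[:,c]; r=np.where(col[:-1]>col[1:])[0]; print(c,r[r<150][-1:],end=" ")
for c in range(470,560,8): print(c, v[60:110:4,c].tolist()) if 0 else None
# level from scene view: caps by triangulation top+scene
a={}
for n in("top","scene"):
    im=arm.camera(n); k,l,st,ce=cv2.connectedComponentsWithStats(mask(im,"green"))
    print(n,[(ce[i].round(1).tolist(),int(st[i,4])) for i in range(1,k) if 8<st[i,4]<400])
```

```text
w8 [[0.5163 0.3803 0.026 ]
 [0.5502 0.2479 0.026 ]] [np.float64(0.0), np.float64(0.1367135312810002)]
w9 [[0.5158 0.379  0.126 ]
 [0.549  0.2486 0.126 ]] [np.float64(0.0), np.float64(0.13459305932499507)]
130 [72] 160 [67] 200 [61] 240 [57] 300 [54] 360 [56] 420 [60] 480 [68] 500 [71] 520 [53] top [([282.9, 232.2], 56)]
scene [([355.4, 182.9], 98), ([407.2, 191.8], 104), ([411.9, 216.0], 62), ([375.0, 218.5], 44)]
```

Run:
```python
from h import *
o,Rm=obs();pose=(o["position"],Rm)
im0=cv2.imread("pics/scene0.png")[:,:,::-1].copy();k,l,st,ce=cv2.connectedComponentsWithStats(mask(im0,"green"))
print([(ce[i].round(1).tolist(),int(st[i,4])) for i in range(1,k) if 8<st[i,4]<400])
def zfor(px,xy):
    zs=np.arange(-.02,.2,.0005); d=[np.linalg.norm(cast("scene",px,z)[0,:2]-xy) for z in zs]; i=np.argmin(d); return zs[i],d[i]
gin=cast("wrist",(461,276),.026,(np.array([.527,.241,.1635]),Rm))[0,:2]; print(gin)
for n,px,xy in(("B",(355.4,182.9),(.5496,.2482)),("A",(407.2,191.8),(.516,.3797)),("in",(411.9,216),gin)): print(n,zfor(px,np.array(xy)))
for e in [(355.4,182.9),(407.2,191.8),(411.9,216)]: print(cast("scene",e,.12).round(4))
print("strip now/before",zfor((375,218.5),(.64,.34)))
a=cast("wrist",(317,54.5),.144,pose)[0]; print("rim mid",a, "along", (a[:2]-o["position"][:2])@[np.cos(.2356),np.sin(.2356)])
print(o["t"])
```

```text
[([306.3, 165.1], 74), ([263.1, 185.2], 70), ([403.2, 237.7], 58), ([380.5, 242.3], 10), ([595.9, 385.1], 11)]
[0.57847198 0.41108621]
B (np.float64(0.11750000000000012), np.float64(0.001499491243426593))
A (np.float64(0.11900000000000012), np.float64(0.000611447042789022))
in (np.float64(0.11100000000000011), np.float64(0.004239877740589479))
[[0.5519 0.2473 0.12  ]]
[[0.5167 0.3804 0.12  ]]
[[0.5853 0.4155 0.12  ]]
strip now/before (np.float64(0.12800000000000014), np.float64(0.003254669052668699))
rim mid [0.44285695 0.29040337 0.144     ] along -0.10212875128666761
26.15
```

```bash
python3 -c "
from rig import arm
o=arm.get_obs();print(o['position'],abs(o['dq']).max(),o['grip_force']);print(arm.sign_off())"
```

```text
[0.54227561 0.31377939 0.18498329] 0.0012446727633650292 88.15725445747375
the job is handed in; nothing more can be done
None
```

The job is handed in: the red pack is in the rework bin, all three green packs are in the caddy, and the caddy is held still about 10 cm up and level as far as the cameras could show; while setting down the last green pack the gripper briefly pushed the caddy, probably on its handle, with about 6 N.

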